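# Make a portable resistance bridge ready: dial in 7-2-4 and load its cell

### The arm

A 6-joint arm with a two-finger parallel gripper is mounted at the origin on the work surface. World frame = base frame: x ahead of the robot, y to its left, z up, the work surface at z = 0. Lengths are in m, angles in rad, forces in N, time in s.
With the tool pointing down it reaches from about 0.35 to 0.975 m from the base axis. Payload 7.1 kg.
Tool frame: the origin (TCP) lies at the very end of the fingers, on their centre line; the grasp point (between the pads) lies 19 mm behind it; z points along the fingers, y is the line along which they close (so a half turn about z gives the same grasp; the last joint's range is limited). The gripper opens to 88 mm and grips with 3 to 60 N. Pads are 20 mm wide; open, the fingers measure 115 mm over their backs; the gripper's body (75 mm by 178 mm) begins 61 mm behind the grasp point.
Start: joints at [1.169, 0.423, 1.63, -0, 1.089, -0.019], TCP at [0.233, 0.58, 0.223] pointing down, gripper open.
Joint ranges: [-3, 3], [-0.9, 2.11], [0.09, 2.58], [-1.31, 4.45], [0.11, 2.69], [-2.54, 2.54]. Speed limits (rad/s): [2.39, 2.39, 3.01, 3.14, 3.14, 3.14].

### API

Orientations are given as a rotation vector (axis times angle).
In Python, from station import goto, move_l, set_joints, let_go, clamp, hold, inverse_kinematics, grab_frame, PlanningError, sign_off, spot_in, spot_point, get_clock, get_joint_pos, get_joint_vel, get_tau, get_tool_pos, get_eef_rot, get_contact_force, get_torque, get_opening, get_grasp_force gives the robot as it stands. Calls block until the motion is done:
- goto(position, orientation): joint-space move of the TCP to a pose.
- move_l(position, rotation=None, feed=0.15): straight line of the TCP; rotation=None keeps the orientation; feed is the mean speed in m/s.
- set_joints(angles): joint-space move.
- let_go() and clamp(f_grip=None): open the fingers fully, or close them until they stop; f_grip is the grip in N (None keeps the last).
- hold(seconds).
- inverse_kinematics(position, orientation): joint angles nearest the present ones, or None.
- grab_frame(name): name is "side" or "top"; returns a dict with "image" (400x640x3 uint8, red, green, blue), "range_z" (400x640 float32, m along the optical axis (not along the pixel's ray), 0 where there is no reading), "intrinsics" (3x3 intrinsics, pixels), "T" (4x4, takes a point from camera to world coordinates). Camera axes: x right, y up, looking along -z (the intrinsics and any distortion apply to the point x, -y, -z); pixel columns grow to the right and rows downward; lengths in m; the calibration is good to about 2 mm. A picture is of the moment at which its call begins.
A pose or a line that the arm cannot do raises PlanningError and nothing moves.
- sign_off(): hands the job in; it is judged then, once.
Trained networks look in a picture, given as the dict that the camera call returned (one of the last four; its "shot" number tells which), for a name from the list of things; names that differ only in an ending like _2 or _b are one class to them, and where a whole thing is asked for, a point or a joint stands for the part that bears it (a point fixed in the world has none). Each returns a list of dicts, best first, with "conf" (0 to 1); they miss things now and then, are a little off and sometimes report something else, mostly with a low value. They report only what shows in the picture. A call takes as long as a camera call. They do not tell look-alikes from the thing itself.
- spot_in(picture, label): "bbox" ([left, top, right, bottom] in pixels, round what is visible of it).
- spot_point(picture, label): "location" ([column, row] in pixels: a listed point, or the origin of a listed thing).
Readings, each from a call of its own:
- get_clock(): time.
- get_joint_pos(): joint angles.
- get_joint_vel(): joint speeds.
- get_tau(): joint torques, N m.
- get_tool_pos(): TCP position.
- get_eef_rot(): TCP orientation.
- get_contact_force(): force on the tool from outside, world axes, zero at the start.
- get_torque(): the same for the moment, N m.
- get_opening(): opening from 0.0 (shut) to 1.0 (fully open).
- get_grasp_force(): force on a finger pad.
Only numpy, scipy, OpenCV 4.12 (cv2) and the standard library are available. Lean on these libraries where they do the work, as an engineer would, in place of code of your own. Each camera call takes 0.05 s, during which the arm holds its last target. There are 200 camera calls.

### The job

Get the resistance bridge ready for the next reading: set its three dials to 7-2-4, reading from the left as seen from the robot (hundreds 7, tens 2, units 4), each clicked onto its mark. Load the loose cell from its rest into the holder on the bridge's panel, lying fully down in the saddle, flat end against the sprung plate and button end on the fixed contact, and let go of everything without upsetting the wash bottle, the carton or the mortar.

Things in the scene. Friction and masses are not known exactly. Their poses are not given: they have to be found in the camera images.
- bridge: portable resistance bridge, fixed: grey case 230 x 310 x 85 mm (x, y, z), flat black panel on top, 85 mm up. Origin at the centre of its underside; -x its front (robot side), +y its left, z up. Three equal black pointer dials in a row near the front; behind them, left, a cell holder, right, a null meter 20 mm high, and between them keys and terminals up to 18 mm high.
- dial_marks (a point): on the panel at the middle (tens) dial. Round each dial ten white marks 30 degrees apart: 0 is the first, long, at the dial's near left; then clockwise 1, 2, 3, 4, 5 (long), 6, 7, 8 and last 9 at the near right; no marks in the front quarter. Seen from the robot the left dial is hundreds, the right one units; 80 mm between axes.
- cell_seat (a point): where the middle of the cell's axis must finally lie, at (55, 70, 109) mm in the bridge frame, 24 mm above the panel; axes as the bridge's. The cell lies along y. Two sloping strips (31 mm wide over all) form the saddle that centres it; its sides are open for the fingers down to the holder's base, 3 mm thick, 40 mm wide.
- fixed_contact (a point): centre of the fixed contact for the cell's button: on the inner face of the wall at the right (-y) end of the holder, at (55, 39, 109) mm in the bridge frame. The wall is 36 mm wide, its top 28 mm above the panel.
- spring_plate (a joint): sprung plate at the left (+y) end of the holder; m, 0 at rest, growing as it is pressed to the bridge's +y, stop at 0.012. 6 N at rest plus 500 N/m. At rest its face is at y = 93.75 mm in the bridge frame: the gap is 54.75 mm, 6.75 mm shorter than the cell; about 0.007 with the cell in.
- plate_top (a point): top edge of the sprung plate, in the middle of the face that meets the cell, 46 mm above the panel; moves with the plate. The plate is 26 mm wide, 3 mm thick and 40 mm high.
- hundreds (a joint): left (hundreds) dial; angle in rad, clockwise seen from above: 0 on the first mark, 0.5236 (30 degrees) more per mark, 4.712 on mark 9, stops just past both ends. A detent (about 0.13 N m) clicks at every mark; let go between marks it springs to the nearer (it may start poised midway). Pointer direction, anticlockwise from the bridge's +x: 135 degrees minus the value.
- hundreds_grip (a point): on the axis of the hundreds dial (bridge frame -50, 80 mm), at half the height of its grip bar: bar 44 mm long (pointed nose to 29 mm from the axis), 14 wide, from 12 mm below to 13 mm above this point, on a skirt 44 mm across, 5 mm thick; panel 17 mm below. Turns with the dial: +x along the bar to the pointer, +z up.
- tens (a joint): middle (tens) dial; angle in rad, clockwise seen from above: 0 on the first mark, 0.5236 (30 degrees) more per mark, 4.712 on mark 9, stops just past both ends. A detent (about 0.13 N m) clicks at every mark; let go between marks it springs to the nearer (it may start poised midway). Pointer direction, anticlockwise from the bridge's +x: 135 degrees minus the value.
- tens_grip (a point): on the axis of the tens dial (bridge frame -50, 0 mm), at half the height of its grip bar: bar 44 mm long (pointed nose to 29 mm from the axis), 14 wide, from 12 mm below to 13 mm above this point, on a skirt 44 mm across, 5 mm thick; panel 17 mm below. Turns with the dial: +x along the bar to the pointer, +z up.
- units (a joint): right (units) dial; angle in rad, clockwise seen from above: 0 on the first mark, 0.5236 (30 degrees) more per mark, 4.712 on mark 9, stops just past both ends. A detent (about 0.13 N m) clicks at every mark; let go between marks it springs to the nearer (it may start poised midway). Pointer direction, anticlockwise from the bridge's +x: 135 degrees minus the value.
- units_grip (a point): on the axis of the units dial (bridge frame -50, -80 mm), at half the height of its grip bar: bar 44 mm long (pointed nose to 29 mm from the axis), 14 wide, from 12 mm below to 13 mm above this point, on a skirt 44 mm across, 5 mm thick; panel 17 mm below. Turns with the dial: +x along the bar to the pointer, +z up.
- cell: loose round dry cell, 34 mm in diameter, 61.5 mm long over its button, about 0.14 kg, lying level in a rest. Origin in the middle of its length on the axis; its +x runs along the axis to the button end (it may be rolled about this axis).
- cell_center (a point): middle of the cell's length, on its axis.
- cell_button (a point): tip of the cell's button end: a button 10 mm in diameter, 4 mm proud; 30.75 mm from the middle.
- cell_flat (a point): centre of the cell's plain flat end, 30.75 mm from the middle.
- cell_rest: white rest for a spare cell, fixed to the table: base 90 x 70 x 6 mm (x, y, z), origin at the centre of its underside; a saddle of two strips (31 mm wide over all) holds the cell along its x with the cell's axis 30 mm above the table, between two end lips 44 mm wide and 20 mm high at x = +-36 mm. The cell's sides are free.
- wash_bottle: white wash bottle, 68 mm in diameter, 170 mm high; origin at the centre of its underside. Bystander.
- carton: white reagent carton 70 x 95 x 60 mm (x, y, z); origin at the centre of its underside. Bystander.
- mortar: white porcelain mortar, 92 mm across, 55 mm high; origin at the centre of its underside. Bystander.
There are look-alikes about, which are no part of the job. Leave any green or turquoise look-alike of the cell alone.

How it is judged:
At the end, for the whole second after the job is handed in: Dials within 0.12 rad of 7, 2 and 4. Cell at rest in the holder: its middle within 4, 3 and 3.5 mm of the seat along the bridge's x, y and z, button tip at the fixed contact (4 mm along y, 3.5 mm in z), sprung plate pressed back over 5 mm (value of joint hundreds between 3.5452 and 3.7852 rad and value of joint tens between 0.9272 and 1.1672 rad and value of joint units between 1.9744 and 2.2144 rad and x of cell_center in the frame of bridge between 0.051 and 0.059 m and y of cell_center in the frame of bridge between 0.067 and 0.073 m and z of cell_center in the frame of bridge between 0.1055 and 0.1125 m and y of cell_button in the frame of bridge between 0.035 and 0.043 m and z of cell_button in the frame of bridge between 0.1055 and 0.1125 m and value of joint spring_plate above 0.005 m and linear speed of cell below 0.02 m/s); the robot touches nothing.
It fails at once if the wash bottle is pushed more than 40 mm or tipped over (distance of wash_bottle from where it was at the start of the episode above 0.04 m or angle between wash_bottle's own z axis and vertical above 0.5 rad).
It fails at once if the reagent carton is pushed more than 40 mm or tipped over (distance of carton from where it was at the start of the episode above 0.04 m or angle between carton's own z axis and vertical above 0.5 rad).
It fails at once if the mortar is pushed more than 40 mm or tipped over (distance of mortar from where it was at the start of the episode above 0.04 m or angle between mortar's own z axis and vertical above 0.5 rad).
It also fails if it takes over 72 s, if anything falls off the work surface, if the arm or the gripper's body presses on something with over 40 N, if the wrist force passes 120 N, or if a joint passes its speed limit or range.

## Working session

There is one attempt and no reset: what is moved stays moved. The work goes in short steps, each a Python script; the robot and the scene stay as the last script left them, time stands still between calls to the robot, and variables do not carry over. Pictures are saved under pics/ and viewed, at most 10 in all, crops included, and the job is handed in when it is done.

```bash
mkdir -p pics; cat > h.py <<'E'
from station import *
import numpy as np, cv2
from scipy.spatial.transform import Rotation as R
def world(f,px,z=None,depth=None):
    """pixel -> world, on plane z or at the pixel's depth"""
    K=np.array(f["intrinsics"]);T=np.array(f["T"])
    d=np.array([(px[0]-K[0,2])/K[0,0],-(px[1]-K[1,2])/K[1,1],-1.])
    if z is None and depth is None:
        c,r=int(round(px[0])),int(round(px[1])); p=f["range_z"][max(r-1,0):r+2,max(c-1,0):c+2]; depth=np.median(p[p>0])
    v=T[:3,:3]@d;o=T[:3,3]
    return o+v*(depth if z is None else (z-o[2])/v[2])
def proj(f,p):
    K=np.array(f["intrinsics"]);T=np.array(f["T"])
    c=T[:3,:3].T@(np.asarray(p)-T[:3,3]); return np.array([K[0,2]+K[0,0]*c[0]/-c[2],K[1,2]+K[1,1]*c[1]/c[2]])
def save(f,n,box=None,s=1):
    im=f["image"][...,::-1]
    if box: im=im[box[1]:box[3],box[0]:box[2]]
    cv2.imwrite("pics/"+n,cv2.resize(im,None,fx=s,fy=s,interpolation=cv2.INTER_CUBIC))
def down(a):
    """tool down, tool y (closing line) at world angle a (mod pi)"""
    y=np.array([np.cos(a),np.sin(a),0]);z=np.array([0,0,-1.]);x=np.cross(y,z)
    return R.from_matrix(np.stack([x,y,z],1)).as_rotvec()
E
python3 - <<'E'
from h import *
print(get_clock(),get_eef_rot())
for n in("top","side"):
    f=grab_frame(n);save(f,n+"0.png");print(n,np.round(f["T"],3).tolist(),np.round(f["intrinsics"],1).tolist(),f.keys())
    for l in["bridge","cell","cell_rest","wash_bottle","carton","mortar"]:
        print(l,[(np.round(d["bbox"]).tolist(),round(d["conf"],2)) for d in spot_in(f,l)])
    for l in["dial_marks","cell_seat","fixed_contact","plate_top","hundreds_grip","tens_grip","units_grip","cell_center","cell_button","cell_flat","cell_rest","bridge"]:
        print(l,[(np.round(d["location"],1).tolist(),round(d["conf"],2),np.round(world(f,d["location"]),3).tolist()) for d in spot_point(f,l)])
E
```

```text
0.0 [-5.97579179e-01 -3.08391793e+00  2.31242194e-03]
top [[0.007, 0.997, -0.073, 0.436], [-1.0, 0.006, -0.016, -0.039], [-0.015, 0.073, 0.997, 1.609], [0.0, 0.0, 0.0, 1.0]] [[513.4, 0.0, 323.3], [0.0, 513.4, 200.6], [0.0, 0.0, 1.0]] dict_keys(['image', 'range_z', 'intrinsics', 'T', 'shot'])
bridge [([298.0, 158.0, 414.0, 250.0], 0.9), ([326.0, 221.0, 340.0, 237.0], 0.67)]
cell [([259.0, 219.0, 270.0, 239.0], 0.79), ([222.0, 249.0, 244.0, 266.0], 0.71), ([206.0, 208.0, 232.0, 223.0], 0.57)]
cell_rest [([206.0, 201.0, 240.0, 234.0], 0.78)]
wash_bottle [([190.0, 142.0, 221.0, 170.0], 0.74), ([237.0, 131.0, 276.0, 164.0], 0.74), ([324.0, 219.0, 342.0, 235.0], 0.24)]
carton [([238.0, 128.0, 272.0, 160.0], 0.67)]
mortar [([442.0, 217.0, 470.0, 243.0], 0.86)]
dial_marks [([359.5, 219.2], 0.66, [0.491, -0.121, 0.114]), ([454.8, 229.0], 0.53, [0.466, -0.422, 0.007])]
cell_seat [([330.1, 189.9], 0.96, [0.578, -0.035, 0.088])]
fixed_contact [([342.2, 189.9], 0.81, [0.579, -0.071, 0.087]), ([330.7, 190.6], 0.72, [0.577, -0.037, 0.085]), ([208.3, 157.5], 0.46, [0.67, 0.325, 0.113])]
plate_top [(
[... 2354 characters left out ...]
ter [([284.6, 347.0], 0.88, [0.506, 0.314, 0.046]), ([350.9, 351.0], 0.77, [0.381, 0.274, 0.034]), ([326.7, 299.3], 0.75, [0.461, 0.18, 0.032]), ([357.3, 159.8], 0.48, [0.495, -0.18, 0.114])]
cell_button [([300.7, 337.2], 0.68, [0.487, 0.273, 0.018]), ([359.5, 339.2], 0.59, [0.371, 0.244, 0.033]), ([341.1, 301.7], 0.57, [0.432, 0.16, 0.003])]
cell_flat [([273.9, 354.2], 0.93, [0.523, 0.33, 0.034]), ([346.1, 365.9], 0.83, [0.383, 0.298, 0.015]), ([312.2, 294.3], 0.82, [0.499, 0.162, 0.001])]
cell_rest [([288.8, 353.8], 0.57, [0.496, 0.319, 0.033]), ([216.2, 276.4], 0.23, [0.7, 0.221, 0.059])]
bridge [([331.7, 205.2], 0.82, [0.518, -0.036, 0.085]), ([351.3, 205.7], 0.7, [0.47, -0.032, 0.106])]
```

```bash
python3 - <<'E'
import cv2,numpy as np
a=cv2.imread("pics/top0.png");b=cv2.imread("pics/side0.png")
c=lambda i,x0,y0,x1,y1,s:cv2.resize(i[y0:y1,x0:x1],None,fx=s,fy=s,interpolation=cv2.INTER_CUBIC)
cv2.imwrite("pics/a1.png",np.vstack([c(a,180,120,480,280,2.66)[:,:798],]))
p=c(a,290,150,420,255,3.07);q=c(b,270,135,400,260,3.07)
h=min(p.shape[0],q.shape[0]);cv2.imwrite("pics/a2.png",np.hstack([c(a,300,155,420,250,3.3),c(b,275,140,395,235,3.3)]))
cv2.imwrite("pics/a3.png",np.hstack([c(a,195,195,285,275,4.4),c(b,255,285,345,365,4.4)]))
E
```

```text
(no output)
```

View pics/a1.png

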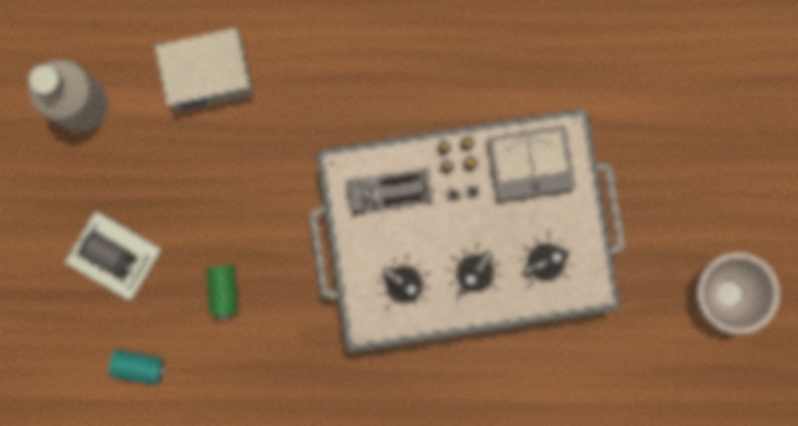

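View pics/a2.png

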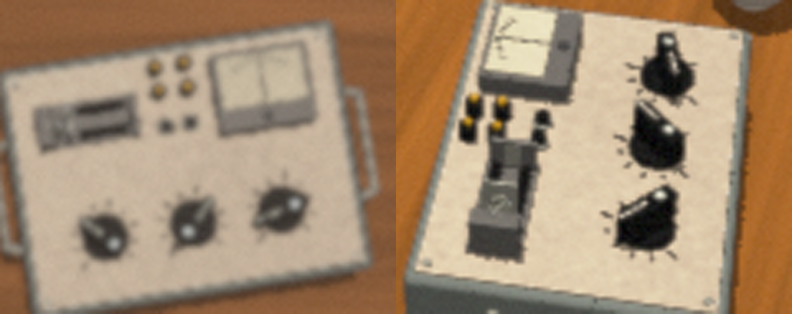

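View pics/a3.png

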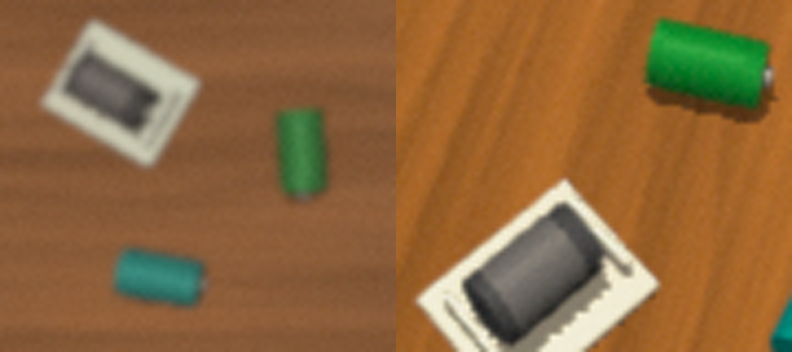

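```bash
python3 - <<'E'
from h import *
def avg(n,k):
    fs=[grab_frame(n) for _ in range(k)]
    g=dict(fs[-1]); g["image"]=np.mean([f["image"] for f in fs],0).astype(np.uint8)
    d=np.array([f["range_z"] for f in fs]);d[d==0]=np.nan;g["range_z"]=np.nan_to_num(np.nanmedian(d,0));return g
T=avg("top",6);S=avg("side",6)
import pickle;pickle.dump((T,S),open("av.pkl","wb"))
def cloud(f):
    K=f["intrinsics"];v,u=np.mgrid[:400,:640];d=f["range_z"]
    P=np.stack([(u-K[0][2])/K[0][0]*d,-(v-K[1][2])/K[1][1]*d,-d],-1)
    return P@np.array(f["T"])[:3,:3].T+np.array(f["T"])[:3,3]
for f in(T,S):
    P=cloud(f);ok=(f["range_z"]>0)
    tab=P[ok&(abs(P[...,2])<.015)&(P[...,0]<.75)&(P[...,0]>.3)];print("table z",np.median(tab[:,2]))
    m=ok&(abs(P[...,2]-.085)<.009)&(P[...,0]>.36)&(P[...,0]<.72)&(P[...,1]>-.36)&(P[...,1]<.1)
    m=cv2.morphologyEx(m.astype(np.uint8),cv2.MORPH_OPEN,np.ones((3,3)))>0
    print("panel z",np.median(P[m][:,2]));r=cv2.minAreaRect(P[m][:,:2].astype(np.float32));print(r)
    m=ok&(P[...,2]>.03)&(P[...,2]<.06)&(P[...,0]>.45)&(P[...,0]<.56)&(P[...,1]>.24)&(P[...,1]<.36)
    q=P[m];c=q[:,:2].mean(0);w,V=np.linalg.eigh(np.cov(q[:,:2].T));t=(q[:,:2]-c)@V;print("cell",c,V[:,1],np.percentile(t,[2,98],axis=0),q[:,2].max())
    hsv=cv2.cvtColor(f["image"],cv2.COLOR_RGB2HSV)
    m=(hsv[...,1]<70)&(P[...,2]<.02)&(P[...,2]>-.01)&ok&(hsv[...,2]>120)&(P[...,0]>.43)&(P[...,0]<.58)&(P[...,1]>.22)&(P[...,1]<.38)
    print("rest",cv2.minAreaRect(P[m][:,:2].astype(np.float32)))
c=lambda f,x,y:cv2.resize(f["image"][y-15:y+15,x-15:x+15,::-1],(260,260),interpolation=cv2.INTER_CUBIC)
cv2.imwrite("pics/b1.png",np.vstack([np.hstack([c(T,*p) for p in((332,225),(359,221),(386,218))]),np.hstack([c(S,*p) for p in((352,204),(354,184),(357,160))])]))
E
```

```text
table z -0.0006196061001477737
panel z 0.0842402193946572
((0.5323867797851562, -0.11079810559749603), (0.22947032749652863, 0.30953824520111084), 9.322962760925293)
cell [0.50416804 0.30320753] [0.50734521 0.8617429 ] [[-0.01571982 -0.02691167]
 [ 0.01653734  0.02877672]] 0.049356918195935684
rest ((0.5031480193138123, 0.3044106662273407), (0.09228532016277313, 0.07169624418020248), 60.054744720458984)
table z 0.0003888763454097388
panel z 0.08530778306864706
((0.534774899482727, -0.10948741436004639), (0.2299165427684784, 0.3095179796218872), 9.336135864257812)
cell [0.50461533 0.30930349] [0.51036039 0.85996062] [[-0.01782264 -0.02900241]
 [ 0.01303276  0.02676836]] 0.04865254400953578
rest ((0.5057598352432251, 0.30438217520713806), (0.08929651975631714, 0.06913091987371445), 60.551544189453125)
```

View pics/b1.png

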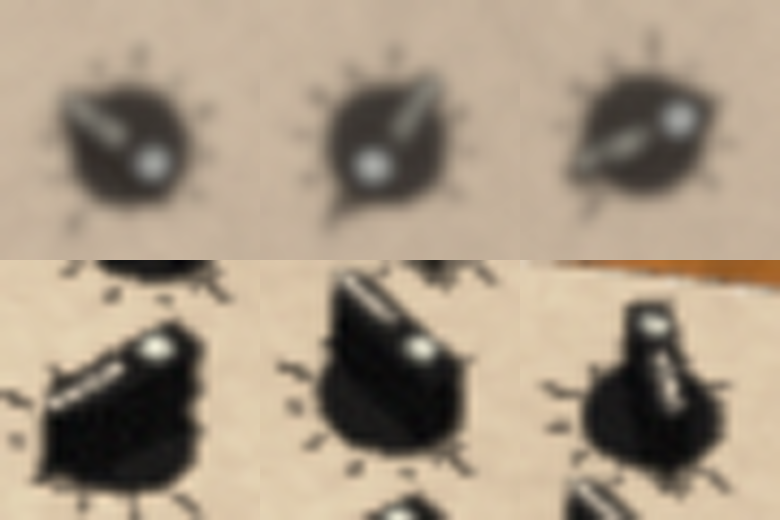

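Reading of the pictures (px in `top0`):
- **Cell candidates:** grey one in the white rest (220,214), green (264,230), turquoise (231,258). The grey one is the cell, because it is the only one in the rest and it isn't green or turquoise. The enlarged crop confirms this, with the button towards the lower right (229,219).
- **Dials:** the white line marks the nose. Hundreds is at about 3, tens at about 6 and units at about 1.
- **Bridge:** centre about (0.534, -0.110), yaw 9.3°.

Next I'll pick up the cell.

```bash
cat >> h.py <<'E'
PSI=np.radians(9.33);BC=np.array([.5336,-.1101])
def B(x,y,z):
    c,s=np.cos(PSI),np.sin(PSI);return np.array([BC[0]+(c*x-s*y)/1e3,BC[1]+(s*x+c*y)/1e3,z/1e3])
D=np.radians
E
python3 - <<'E'
from h import *
c=np.array([.5045,.303]);o=down(D(-30.2))
goto([*c,.13],o);print(get_clock(),get_joint_pos())
move_l([*c,.015],feed=.15);clamp(30);print(get_opening()*88,get_grasp_force(),get_contact_force())
move_l([*c,.24],feed=.3)
goto(B(55,68,85+110),down(PSI));print(get_clock(),get_joint_pos(),get_opening()*88)
f=grab_frame("side");save(f,"c1.png",(250,100,400,250),3)
g=grab_frame("top");save(g,"c2.png",(300,160,400,240),4)
for fr in(f,g):
    for l in("cell_button","cell_flat","cell_center"):print(l,[(np.round(d["location"]),round(d["conf"],2)) for d in spot_point(fr,l)[:2]],proj(fr,B(55,68,210)))
E
```

```text
3.975 [5.21706740e-01 4.89859501e-01 1.77384398e+00 2.25925550e-04
 8.77316600e-01 1.04710717e+00]
33.2762489246478 29.98817950487137 [-3.57031931  1.80244386  2.31840422]
7.9833 [-7.86432556e-02  3.89187029e-01  1.75854114e+00  2.85096083e-04
  9.95059436e-01 -2.41484537e-01] 33.33717921088156
cell_button [(array([360., 339.]), 0.87), (array([315., 156.]), 0.71)] [308.93919136 162.3472193 ]
cell_flat [(array([313., 292.]), 0.94), (array([346., 369.]), 0.7)] [308.93919136 162.3472193 ]
cell_center [(array([354., 352.]), 0.8), (array([325., 299.]), 0.67)] [308.93919136 162.3472193 ]
cell_button [(array([241., 258.]), 0.64), (array([265., 239.]), 0.51)] [329.67434615 186.32972093]
cell_flat [(array([261., 220.]), 0.75), (array([222., 258.]), 0.48)] [329.67434615 186.32972093]
cell_center [(array([233., 258.]), 0.55), (array([263., 230.]), 0.48)] [329.67434615 186.32972093]
```

View pics/c1.png

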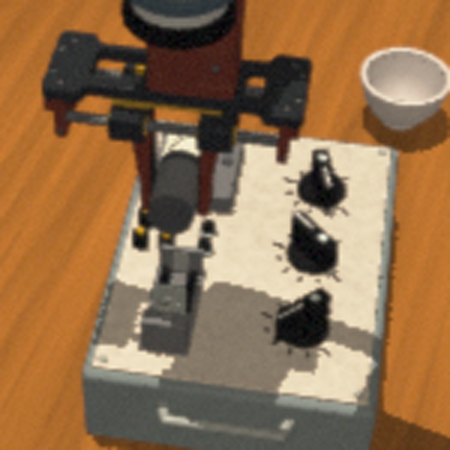

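```bash
python3 - <<'E'
from h import *
import pickle;T,S=pickle.load(open("av.pkl","rb"))
for f,b,n in((S,(290,165,330,230),"S"),(T,(305,170,355,210),"T")):
    s=8;im=cv2.resize(f["image"][b[1]:b[3],b[0]:b[2],::-1],None,fx=s,fy=s,interpolation=cv2.INTER_CUBIC)
    for p,c in(((55,39,113),(0,0,255)),((37,39,113),(0,0,255)),((73,39,113),(0,0,255)),((42,93.75,131),(0,255,0)),((68,93.75,131),(0,255,0)),((55,93.75,131),(0,255,0)),((55,70,88),(255,0,0))):
        q=(proj(f,B(*p))-b[:2]+.5)*s;cv2.circle(im,tuple(int(v) for v in q),4,c,-1)
    cv2.imwrite(f"pics/d{n}.png",im)
a,b=cv2.imread("pics/dS.png"),cv2.imread("pics/dT.png");b=cv2.copyMakeBorder(b,0,a.shape[0]-b.shape[0],0,0,0);cv2.imwrite("pics/d.png",np.hstack([a,b]))
E
```

```text
(no output)
```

View pics/d.png

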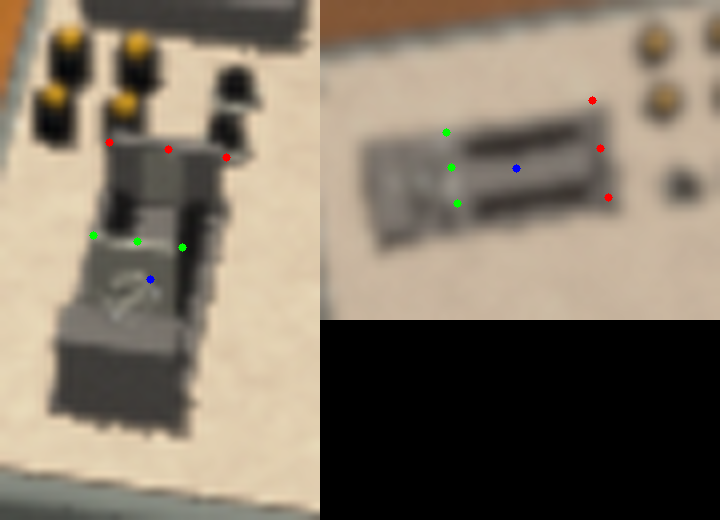

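```bash
python3 - <<'E'
from h import *
yb=np.array([-np.sin(PSI),np.cos(PSI),0])
goto(B(55,54,85+60),down(PSI));move_l(B(55,54,85+35),feed=.1)
f0=get_contact_force();print(get_clock(),f0)
y=54;yc=None
while y<84:
    y+=1;move_l(B(55,y,120),feed=.05)
    F=(get_contact_force()-f0)@yb;print(y,round(F,2),end="; ")
    if F<-3.5: yc=y;break
print("contact",yc,get_clock(),get_opening()*88)
if yc:
    move_l(B(55,yc+8,120),feed=.03);print(get_contact_force()-f0)
    f=grab_frame("side");save(f,"e1.png",(285,150,345,230),7)
E
```

```text
9.1083 [ 0.67659154 -0.05072217 -1.22075816]
55 1.14; 56 -1.09; 57 -0.14; 58 -0.57; 59 0.22; 60 0.4; 61 -0.23; 62 -2.85; 63 -6.79; contact 63 11.3583 33.26603396302261
[ -0.22290803 -10.15384051   0.40168508]
```

View pics/e1.png

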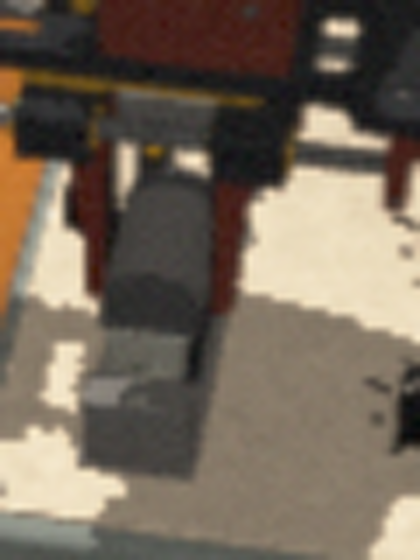

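```bash
python3 - <<'E'
from h import *
move_l(B(55,72,120),feed=.03);f0=get_contact_force();print(f0)
for z in list(range(116,98,-4))+[98,97,96,95,94,93,92.5]:
    move_l(B(55,72,z),feed=.06);F=get_contact_force()-f0;print(z,np.round(F,1).tolist(),end="; ")
    if F[2]>9:break
print(get_clock(),get_tool_pos()[2])
f=grab_frame("side");save(f,"e2.png",(285,150,345,230),7)
E
```

```text
[ -0.4914565  -10.73376368  -0.71681969]
116 [1.9, 0.6, 1.2]; 112 [2.4, 1.5, 1.1]; 108 [3.7, 0.7, 0.9]; 104 [3.8, 0.3, 0.3]; 100 [2.5, 1.1, -0.1]; 98 [2.9, 1.5, 2.0]; 97 [2.2, 0.6, 3.2]; 96 [2.0, 0.8, 3.7]; 95 [2.5, 0.1, 3.5]; 94 [2.6, 0.5, 3.9]; 93 [-0.2, 0.7, 9.0]; 14.825 0.09474414849133983
```

View pics/e2.png

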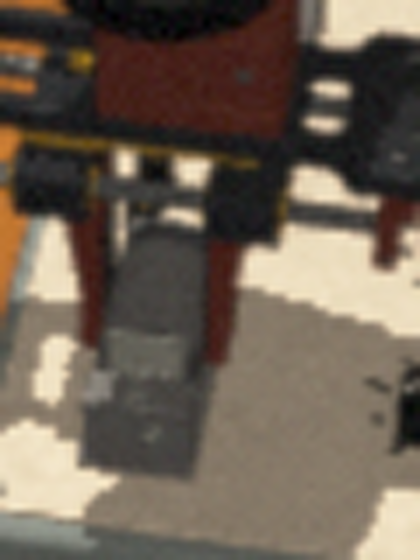

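```bash
python3 - <<'E'
from h import *
let_go();print(get_clock(),get_contact_force());p=get_tool_pos()
move_l([p[0],p[1],.2],feed=.25)
goto(B(-50,-80,85+60),down(D(24.3)));print(get_clock(),get_joint_pos())
f=grab_frame("side");save(f,"g1.png",(280,140,350,230),6)
b=(280,140)
im=cv2.imread("pics/g1.png")
for p in((55,39,109),(55,97.75,126),(55,39+2+4,126)):
    cv2.circle(im,tuple(int(v) for v in (proj(f,B(*p))-b+.5)*6),3,(0,0,255),-1)
cv2.imwrite("pics/g1.png",im)
for l in("cell_center","cell_flat","plate_top","cell_seat"):print(l,[(np.round(d["location"]),round(d["conf"],2)) for d in spot_point(f,l)[:3]])
E
```

```text
15.8333 [ 0.37156673 -0.00151193  0.48721052]
17.2 [-3.99273355e-01  4.01853100e-01  1.88568710e+00  3.94035514e-04
  8.55797930e-01 -8.22291416e-01]
cell_center [(array([325., 297.]), 0.74), (array([302., 195.]), 0.73), (array([354., 354.]), 0.66)]
cell_flat [(array([316., 293.]), 0.63), (array([307., 200.]), 0.55)]
plate_top [(array([303., 198.]), 0.53)]
cell_seat [(array([307., 195.]), 0.94), (array([199., 343.]), 0.66)]
```

View pics/g1.png

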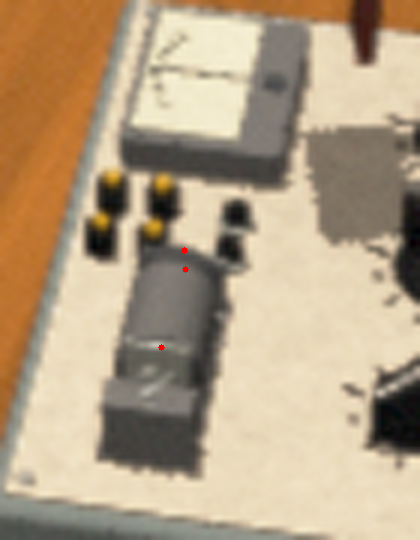

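```bash
cat >> h.py <<'E'
def dial(y,a0,a1,last=True):
    """grip dial at bridge y with tool-y world yaw a0 (deg), turn to a1"""
    goto(B(-50,y,150),down(D(a0)));move_l(B(-50,y,93.5),feed=.15)
    clamp(30);F=get_contact_force();o=get_opening()*88
    q=np.array(get_joint_pos());q[5]-=D(a1-a0);set_joints(q)
    print(y,"t",round(get_clock(),1),"open",round(o,1),"F",np.round(F,1),"q6",round(q[5],2),"M",np.round(get_torque(),2),"F",np.round(get_contact_force(),1))
    let_go();p=get_tool_pos();move_l([p[0],p[1],.15],feed=.25)
E
python3 - <<'E'
from h import *
dial(-80,24.3,-65.67)
dial(0,-125.7,-5.67);print(get_clock())
E
```

```text
-80 t 20.8 open 14.2 F [ 2.4  1.1 -1.3] q6 0.75 M [0.33 0.24 0.03] F [-2.1  1.4  2. ]
0 t 26.9 open 13.6 F [ 1.7  3.6 -0.7] q6 -0.16 M [ 0.62 -0.3  -0.02] F [ 1.2  4.5 -1.2]
28.475
```

```bash
python3 - <<'E'
from h import *
dial(80,138.3,14.33+9.33-2)
goto([.35,.35,.3],down(D(30)));print(get_clock())
f=grab_frame("top");s=grab_frame("side")
c=lambda f,x,y:cv2.resize(f["image"][y-15:y+15,x-15:x+15,::-1],(260,260),interpolation=cv2.INTER_CUBIC)
cv2.imwrite("pics/k.png",np.vstack([np.hstack([c(f,*p) for p in((332,225),(359,221),(386,218))]),np.hstack([c(s,*p) for p in((352,204),(354,184),(357,160))])]))
for fr in(f,s):
  P=[]
  for x in range(47,64,3):
    for y in range(50,88,6):
        P.append(world(fr,proj(fr,B(x,y,126)))[2])
  P=np.array(P).reshape(-1,7);print(np.round(P.max(0)*1e3,1))
E
```

```text
80 t 33.9 open 13.9 F [-1.   1.4 -0.2] q6 -0.49 M [ 0.85 -0.2   0.08] F [ 0.3  5.4 -0.9]
37.1083
[126.9 126.6 126.  126.6 125.3 127.2 126.3]
[127.2 126.9 128.  126.8 127.6 128.9 127.8]
```

View pics/k.png

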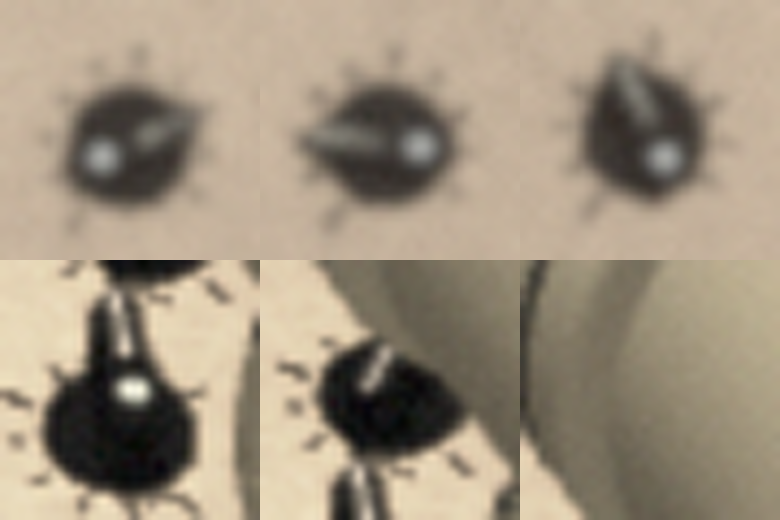

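The dials read 7-2-4 in the top view (noses at (195,118), (305,138) and (620,68) in the crop). The depth image puts the cell's top level at about 126 mm, as expected when it is seated. I'm handing the job in.

```bash
python3 -c "
from h import *
print(sign_off(),get_clock())"
```

```text
the job is handed in; nothing more can be done
the job is handed in; nothing more can be done
```

I set the dials to 7-2-4, loaded the cell into the holder and let go of everything; the job was handed in at about 37 s, but no verdict came back.

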